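Tag the softest shock mount

ROBOT

A 7-joint arm with a two-finger parallel gripper is mounted at the origin on the work surface. World frame = base frame: x ahead of the robot, y to its left, z up, the work surface at z = 0. Lengths are in m, angles in rad, forces in N, time in s.
With the tool pointing down it reaches from about 0.4 to 0.85 m from the base axis. Payload 6.9 kg.
Tool frame: the origin (TCP) lies at the very end of the fingers, on their centre line; the grasp point (between the pads) lies 19 mm behind it (grip_depth is the distance from the TCP to the grasp point, in m); z points along the fingers, y is the line along which they close (so a half turn about z gives the same grasp; the last joint's range is limited). The gripper opens to 85 mm and grips with 20 to 120 N. Pads are 22 mm wide; open, the fingers measure 114 mm over their backs; the gripper's body (76 mm by 85 mm) begins 54 mm behind the grasp point. The pads swing forward as they close: fully open they stand 13 mm farther back than shut.
Start: joints at [-1.085, 0.507, -0.238, 1.5, 0.126, 1.149, -0.155], TCP at [0.232, 0.58, 0.231] pointing down, gripper open.
Joint ranges: [-3.08, 3.08], [-0.24, 2.05], [-1.43, 1.35], [0, 2.5], [-1.52, 4.66], [0.17, 1.96], [-2.89, 2.89]. Speed limits (rad/s): [2.39, 2.39, 3.14, 3.14, 3.14, 3.14, 3.14].

INTERFACE

Orientations are given as a rotation vector (axis times angle).
In Python, from station import * gives the robot as it stands. The module is installed in compiled form; this text tells all that it offers.
- The arm moves only by the shell command python3 -m crank 'ROWS' [FORCE]. ROWS is JSON, a list of rows, each an object of numbers: "rx", "ry", "rz": the turn, a rotation vector about the tool's x, y, z in degrees; "tx", "ty", "tz": the shift along the tool's x, y, z in cm; "claw": the finger opening in cm, from 0 to 8.54. In form: [{"rx": .., "ry": .., "rz": .., "tx": .., "ty": .., "tz": .., "claw": ..}, ...]. A call has 1 to 12 rows; each row shifts and turns the commanded pose from where the row before left it, along the tool's axes as they then stand; what a row does not reach is not made up. A row lasts 1/8 s, in which the tool goes at most 62.5 mm and 10.7 degrees, less where a joint would pass 70% of its speed; a pose out of reach is approached as far as the arm can. A call with a gripper value outside its range is refused whole. The fingers move at their own pace and stop on an object; FORCE is the grip in N (left out, the last holds). Time passes only in rows, so rows that do not move let the fingers close. It gives the time, the measured TCP pose, the force, the opening and the grip force at its end, in the units of the state.
- read_state(): the state, without advancing time (a new reading comes with each control period).
- get_image(name): name is "side" or "top"; returns a dict with "frame" (420x560x3 uint8, blue, green, red), "camera_matrix" (3x3 intrinsics, pixels), "extrinsics" (4x4, takes a point from world to camera coordinates). Camera axes: x right, y up, looking along -z (the intrinsics and any distortion apply to the point x, -y, -z); pixel columns grow to the right and rows downward; lengths in m; the calibration is good to about 2 mm. A picture is of the moment at which its call begins. There is no depth.
- hand_in(): hands the job in; it is judged then, once.
The state is a dict: "clock": time; "joint_positions": joint angles; "qvel": joint speeds; "joint_torque": joint torques, N m; "tcp_pos": TCP position; "eef_rot": TCP orientation; "contact_force": force on the tool from outside, world axes, zero at the start; "torque": the same for the moment, N m; "opening": finger opening in m; "grasp_force": force on a finger pad.
Only numpy, scipy, OpenCV 4.12 (cv2) and the standard library are available. Lean on these libraries where they do the work, as an engineer would, in place of code of your own. Each camera call takes 0.05 s, during which the arm holds its last target. There are 200 camera calls.

TASK

Three look-alike shock mounts for the probe station stand on the bench. With the fingertips press each round pad down about a centimetre to feel its spring (its travel ring records the press), then push the white tag of the softest mount fully down and leave the other two tags up. Nothing is to be lifted or pulled up, and the mounts and the things around them stay where they are.

Things in the scene. Friction and masses are not known exactly. Their poses are not given: they have to be found in the camera images.
- jar: bystander: small closed jar with a black cap, 52 mm across, 60 mm tall, standing; origin under its centre. Leave alone
- driver: bystander: screwdriver with a black handle, 170 mm long, 26 mm thick, lying along its own x; origin at the middle of its length, on the bench. Leave alone
- knob: bystander: loose black control knob, 48 mm across, 36 mm tall, standing; origin under its centre. Leave alone
- micrometer: bystander: small two-layer micrometer block 50 x 50 x 36 mm with a thimble sticking out 58 mm along its own +x; origin under the block's centre. Leave alone
- mount_a: shock mount A (the three look alike), standing loose on the bench, about 1 kg: aluminium foot plate 170 x 80 x 12 mm, long side along its own x. Near its +x end, at x = +35 mm, a round spring-mounted pad; near its -x end (towards the robot), at x = -55 mm, its tag. Origin under the centre of the foot plate, z up, on the bench at z = 0
- pad_a_top (a point): centre of the top face of mount A's flat round rubber pad, 60 mm across, 74 mm above the bench when at rest; moves down with the pad
- pad_a (a joint): how far this pad is pressed down, m: 0 at rest, 0.016 at its stop. A linear spring pushes it back up; the stiffnesses of the three differ by a factor of about two from one to the next, and pressing 10 mm takes between 2 and 14 N
- ring_a (a joint): rubber travel ring, 20 mm across, on a pin beside this pad (at the mount's x = +76 mm), m: 0 at the start, directly under the pad's lug; the pad pushes it down and it stays at the deepest point that the pad has reached (a drag of 0.4 N, included in the pad's feel)
- tag_a_top (a point): centre of the top face of mount A's tag: white plate 30 mm (along the mount's x) by 38 mm, 6 mm thick, on a black holder 34 x 44 mm whose top is 42 mm above the bench; the tag's top is 61 mm above the bench when up and 49 mm when fully down
- mount_b: shock mount B (the three look alike), standing loose on the bench, about 1 kg: aluminium foot plate 170 x 80 x 12 mm, long side along its own x. Near its +x end, at x = +35 mm, a round spring-mounted pad; near its -x end (towards the robot), at x = -55 mm, its tag. Origin under the centre of the foot plate, z up, on the bench at z = 0
- pad_b_top (a point): centre of the top face of mount B's flat round rubber pad, 60 mm across, 74 mm above the bench when at rest; moves down with the pad
- pad_b (a joint): how far this pad is pressed down, m: 0 at rest, 0.016 at its stop. A linear spring pushes it back up; the stiffnesses of the three differ by a factor of about two from one to the next, and pressing 10 mm takes between 2 and 14 N
- ring_b (a joint): rubber travel ring, 20 mm across, on a pin beside this pad (at the mount's x = +76 mm), m: 0 at the start, directly under the pad's lug; the pad pushes it down and it stays at the deepest point that the pad has reached (a drag of 0.4 N, included in the pad's feel)
- tag_b_top (a point): centre of the top face of mount B's tag: white plate 30 mm (along the mount's x) by 38 mm, 6 mm thick, on a black holder 34 x 44 mm whose top is 42 mm above the bench; the tag's top is 61 mm above the bench when up and 49 mm when fully down
- mount_c: shock mount C (the three look alike), standing loose on the bench, about 1 kg: aluminium foot plate 170 x 80 x 12 mm, long side along its own x. Near its +x end, at x = +35 mm, a round spring-mounted pad; near its -x end (towards the robot), at x = -55 mm, its tag. Origin under the centre of the foot plate, z up, on the bench at z = 0
- pad_c_top (a point): centre of the top face of mount C's flat round rubber pad, 60 mm across, 74 mm above the bench when at rest; moves down with the pad
- pad_c (a joint): how far this pad is pressed down, m: 0 at rest, 0.016 at its stop. A linear spring pushes it back up; the stiffnesses of the three differ by a factor of about two from one to the next, and pressing 10 mm takes between 2 and 14 N
- ring_c (a joint): rubber travel ring, 20 mm across, on a pin beside this pad (at the mount's x = +76 mm), m: 0 at the start, directly under the pad's lug; the pad pushes it down and it stays at the deepest point that the pad has reached (a drag of 0.4 N, included in the pad's feel)
- tag_c_top (a point): centre of the top face of mount C's tag: white plate 30 mm (along the mount's x) by 38 mm, 6 mm thick, on a black holder 34 x 44 mm whose top is 42 mm above the bench; the tag's top is 61 mm above the bench when up and 49 mm when fully down
- tag_1 (a joint): how far one of the three tags is pushed down, m: 0 up, 0.012 fully down (a hard stop); it slides with about 4 N of friction, stays where it is left, and can be pulled up to -0.006. The tags are numbered in no particular order: the number does not tell on which mount the tag is
- tag_2 (a joint): how far one of the three tags is pushed down, m: 0 up, 0.012 fully down (a hard stop); it slides with about 4 N of friction, stays where it is left, and can be pulled up to -0.006. The tags are numbered in no particular order: the number does not tell on which mount the tag is
- tag_3 (a joint): how far one of the three tags is pushed down, m: 0 up, 0.012 fully down (a hard stop); it slides with about 4 N of friction, stays where it is left, and can be pulled up to -0.006. The tags are numbered in no particular order: the number does not tell on which mount the tag is
Things that resemble listed ones, but are neither listed nor needed, are in the scene too. What is shaped like the mount_a but yellow is not meant.

How it is judged:
By the outcome, as a careful person would: the job done as asked, in the order asked, and still so for the second after the job is handed in, with the robot touching nothing.
It also fails if it takes over 48 s, if anything falls off the work surface, if the arm or the gripper's body presses on something with over 40 N, if the wrist force passes 120 N, or if a joint passes its speed limit or range.

## Working session

There is one attempt and no reset: what is moved stays moved. The work goes in short steps, Python scripts to look and compute and a shell command to move; the robot and the scene stay as the last step left them, time stands still between calls to the robot, and variables do not carry over. Pictures are saved under pics/ and viewed, at most 10 in all, crops included, and the job is handed in when it is done.

```bash
mkdir -p pics; cat > h.py <<'E'
import numpy as np, cv2
from station import *
def ray(im,u,v):
    K=im["camera_matrix"];E=np.array(im["extrinsics"]);R=E[:3,:3];t=E[:3,3]
    d=np.linalg.inv(np.array(K))@[u,v,1.];d=np.array([d[0],-d[1],-d[2]])
    return -R.T@t,R.T@d
def onz(im,u,v,z):
    o,d=ray(im,u,v);return o+d*(z-o[2])/d[2]
def proj(im,p):
    E=np.array(im["extrinsics"]);c=E[:3,:3]@np.array(p)+E[:3,3]
    q=np.array(im["camera_matrix"])@[c[0],-c[1],-c[2]];return q[:2]/q[2]
E
python3 - <<'E'
from h import *
for n in("top","side"):
    im=get_image(n);cv2.imwrite(f"pics/{n}0.png",im["frame"]);np.savez(n+"0",**{k:np.array(v) for k,v in im.items()})
    print(n,im["camera_matrix"],ray(im,280,210), [k for k in im])
print(read_state())
E
```

```text
top [[469.40478648   0.         281.84522537]
 [  0.         469.40478648 204.39100985]
 [  0.           0.           1.        ]] (array([0.34625695, 0.06297406, 1.23733547]), array([ 0.18408867, -0.0056093 , -0.98297413])) ['frame', 'camera_matrix', 'extrinsics']
side [[470.99062067   0.         280.20226782]
 [  0.         470.99062067 202.19169765]
 [  0.           0.           1.        ]] (array([0.21359984, 1.22371055, 0.8564505 ]), array([ 0.25445644, -0.80012061, -0.54344637])) ['frame', 'camera_matrix', 'extrinsics']
{'clock': 0.1, 'joint_positions': array([-1.08452935,  0.50823837, -0.23748528,  1.50101306,  0.1256943 ,
        1.14889105, -0.15483707]), 'qvel': array([-0.00066752, -0.00125068,  0.00012586, -0.00337206, -0.0019119 ,
        0.00230884,  0.00063428]), 'joint_torque': array([-5.26717005e-03, -6.21840978e+01, -2.19489053e+00, -2.50207239e+01,
        1.24997078e-02,  7.79301598e-03,  1.25897321e-05]), 'tcp_pos': array([0.23219731, 0.57979596, 0.23053139]), 'eef_rot': array([-5.94561312e-01, -3.08455989e+00,  2.42680732e-03]), 'contact_force': array([-0.38407332, -0.75007278,  0.47293503]), 'torque': array([-0.02997013,  0.02909974, -0.01542614]), 'grasp_force': 0.0, 'opening': 0.08530226578923052}
```

View pics/top0.png

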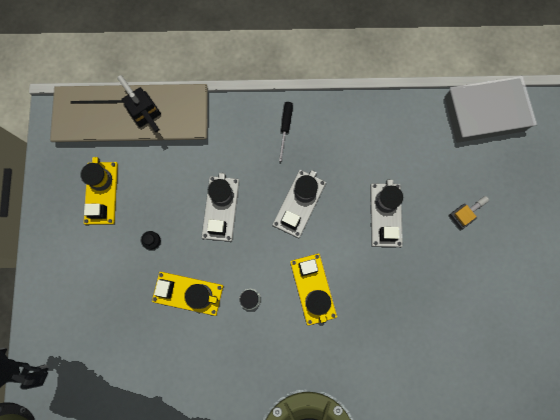

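View pics/side0.png

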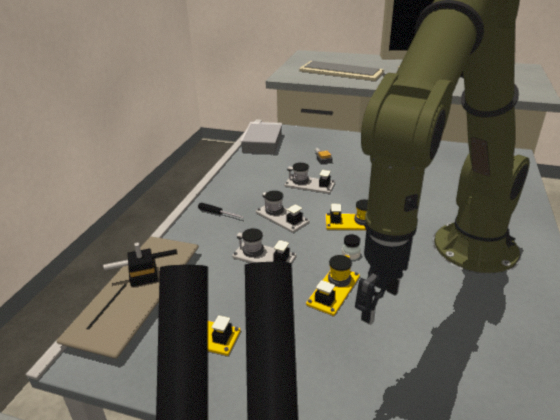

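The top view shows the three grey mounts, with pads near (220,191), (305,187) and (389,197) and white tags near (216,228), (290,220) and (391,234). The driver is at (286,120), the micrometer at (465,215), the jar at (250,300) and the knob at (151,240); the yellow look-alikes are not needed. The side view confirms all three grey tags are up. Next I'll measure the centres.

```bash
python3 - <<'E'
from h import *
from scipy.spatial.transform import Rotation as Ro
im=dict(np.load("top0.npz"));f=im["frame"]
g=f.max(2).astype(int)
P=[(220,191),(305,187),(389,197)];T=[(216,228),(290,220),(391,234)]
def comp(mask,c,r):
    w=np.zeros_like(mask);cv2.circle(w,c,r,1,-1)
    n,l,s,ce=cv2.connectedComponentsWithStats((mask&w).astype(np.uint8))
    i=1+np.argmax(s[1:,4]);return ce[i],s[i]
for p,t in zip(P,T):
    cp,sp=comp((g<70).astype(np.uint8),p,20)
    ct,st=comp((f.min(2)>215).astype(np.uint8),t,14)
    a=onz(im,*cp,.070);b=onz(im,*ct,.061);d=a-b
    print(cp.round(1),sp,ct.round(1),st,"pad",a.round(4),"tag",b.round(4),"dist",np.hypot(*d[:2]).round(4),"yaw",np.degrees(np.arctan2(d[1],d[0])).round(1))
print(Ro.from_rotvec(read_state()["eef_rot"]).as_matrix().round(3))
c=cv2.resize(f[160:260,190:420],None,fx=3.4,fy=3.4,interpolation=cv2.INTER_CUBIC);cv2.imwrite("pics/crop1.png",c)
E
```

```text
[220.3 192.4] [208 179  26  28 529] [221.8 221.8] [221 221   2   3   4] pad [0.6137 0.2075 0.07  ] tag [0.5392 0.2045 0.061 ] dist 0.0745 yaw 2.3
[305.5 188.8] [294 175  24  28 510] [287.7 216. ] [283 212  12  10  44] pad [ 0.6186 -0.0099  0.07  ] tag [0.5505 0.037  0.061 ] dist 0.0827 yaw -34.6
[389.  198.7] [375 185  28  28 556] [385. 227.] [385 227   1   1   1] pad [ 0.5887 -0.2217  0.07  ] tag [ 0.5174 -0.2089  0.061 ] dist 0.0724 yaw -10.2
[[-0.928  0.372 -0.001]
 [ 0.372  0.928 -0.001]
 [-0.    -0.002 -1.   ]]
```

View pics/crop1.png

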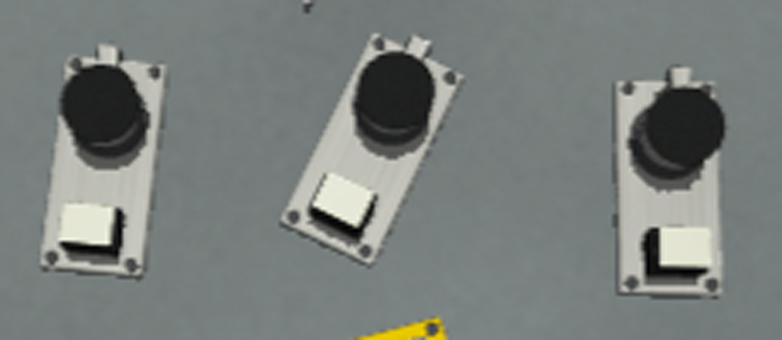

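The crop shows the pad tops at crop pixels (100,103), (394,91) and (685,127), and the tag tops at (89,227), (343,201) and (685,249). I'll compute positions from these and the tool-frame shifts, checking against the 90 mm pad–tag spacing.

```bash
cat > plan.py <<'E'
from h import *
from scipy.spatial.transform import Rotation as Ro
im=dict(np.load("top0.npz"));c=lambda x,y:((x+.5)/3.4-.5+190,(y+.5)/3.4-.5+160)
PT={}
for n,p,t in(("L",(100,103),(89,227)),("M",(394,91),(343,201)),("R",(685,127),(685,249))):
    PT["pad"+n]=onz(im,*c(*p),.074);PT["tag"+n]=onz(im,*c(*t),.061)
def to(n):
    s=read_state();R=Ro.from_rotvec(s["eef_rot"]).as_matrix()
    return n,(R.T@(PT[n]-s["tcp_pos"])*100).round(2)
E
python3 - <<'E'
from plan import *
for n in "LMR":
    a,b=PT["pad"+n],PT["tag"+n];print(n,a.round(4),b.round(4),np.hypot(*(a-b)[:2]).round(4),to("pad"+n))
E
```

```text
L [0.6191 0.2101 0.074 ] [0.5276 0.2194 0.061 ] 0.092 ('padL', array([-49.66, -19.92,  15.69]))
M [ 0.6239 -0.0099  0.074 ] [0.5434 0.03   0.061 ] 0.0899 ('padM', array([-58.29, -40.16,  15.72]))
R [ 0.592  -0.2264  0.074 ] [ 0.502  -0.2234  0.061 ] 0.09 ('padR', array([-63.37, -61.44,  15.75]))
```

```bash
python3 -m crank '[{"tx":-4.97,"ty":-1.99,"claw":0},{"tx":-4.97,"ty":-1.99,"claw":0},{"tx":-4.97,"ty":-1.99,"claw":0},{"tx":-4.97,"ty":-1.99,"claw":0},{"tx":-4.97,"ty":-1.99,"claw":0},{"tx":-4.97,"ty":-1.99,"claw":0},{"tx":-4.97,"ty":-1.99,"claw":0},{"tx":-4.97,"ty":-1.99,"claw":0},{"tx":-4.97,"ty":-1.99,"claw":0},{"tx":-4.97,"ty":-1.99,"claw":0},{"claw":0},{"claw":0}]'
python3 - <<'E'
from plan import *
print(to("padL"))
E
```

```text
('padL', array([-49.66, -19.92,  15.69]))$[0]: bad value
```

```bash
python3 -m crank '[{"rx":0,"ry":0,"rz":0,"tx":-1,"ty":-0.4,"tz":0,"claw":0}]'; echo; python3 -m crank '[{"tx":-1.0,"ty":-0.4,"claw":0.1}]'
```

```text
clock: 0.22
tcp_pos: [0.2394, 0.5728, 0.2307]
eef_rot: [-0.592, -3.085, 0.001]
contact_force: [0.4, -0.4, -0.9]
opening: 0.0697
grasp_force: 0.0
$[0]: bad value
```

```bash
python3 -m crank '[{"rx":0,"ry":0,"rz":0,"tx":-4.87,"ty":-1.95,"tz":0,"claw":0},{"rx":0,"ry":0,"rz":0,"tx":-4.87,"ty":-1.95,"tz":0,"claw":0},{"rx":0,"ry":0,"rz":0,"tx":-4.87,"ty":-1.95,"tz":0,"claw":0},{"rx":0,"ry":0,"rz":0,"tx":-4.87,"ty":-1.95,"tz":0,"claw":0},{"rx":0,"ry":0,"rz":0,"tx":-4.87,"ty":-1.95,"tz":0,"claw":0},{"rx":0,"ry":0,"rz":0,"tx":-4.87,"ty":-1.95,"tz":0,"claw":0},{"rx":0,"ry":0,"rz":0,"tx":-4.87,"ty":-1.95,"tz":0,"claw":0},{"rx":0,"ry":0,"rz":0,"tx":-4.87,"ty":-1.95,"tz":0,"claw":0},{"rx":0,"ry":0,"rz":0,"tx":-4.87,"ty":-1.95,"tz":0,"claw":0},{"rx":0,"ry":0,"rz":0,"tx":-4.87,"ty":-1.95,"tz":0,"claw":0},{"rx":0,"ry":0,"rz":0,"tx":0,"ty":0,"tz":0,"claw":0},{"rx":0,"ry":0,"rz":0,"tx":0,"ty":0,"tz":0,"claw":0}]'
python3 - <<'E'
from plan import *
print(to("padL"))
E
```

```text
clock: 1.72
tcp_pos: [0.6193, 0.2105, 0.2309]
eef_rot: [-0.595, -3.083, -0.0]
contact_force: [0.4, 0.5, 0.0]
opening: -0.0
grasp_force: 0.0
('padL', array([-1.000e-02, -4.000e-02,  1.569e+01]))
```

```bash
python3 -m crank '[{"rx":0,"ry":0,"rz":0,"tx":0,"ty":0,"tz":5,"claw":0},{"rx":0,"ry":0,"rz":0,"tx":0,"ty":0,"tz":5,"claw":0},{"rx":0,"ry":0,"rz":0,"tx":0,"ty":0,"tz":4.5,"claw":0},{"rx":0,"ry":0,"rz":0,"tx":0,"ty":0,"tz":0,"claw":0},{"rx":0,"ry":0,"rz":0,"tx":0,"ty":0,"tz":0,"claw":0},{"rx":0,"ry":0,"rz":0,"tx":0,"ty":0,"tz":0,"claw":0}]'
python3 - <<'E'
from plan import *
print(read_state()["contact_force"],read_state()["tcp_pos"]);im=get_image("side");q=proj(im,PT["padL"]);u,v=q.astype(int);print(q)
cv2.imwrite("pics/s1.png",cv2.resize(im["frame"][v-60:v+60,u-80:u+80],None,fx=5,fy=5,interpolation=cv2.INTER_CUBIC))
E
```

```text
clock: 2.48
tcp_pos: [0.6209, 0.2116, 0.0888]
eef_rot: [0.593, 3.082, 0.003]
contact_force: [0.2, 0.4, -0.8]
opening: 0.0
grasp_force: 0.0
[ 0.16722348  0.40719097 -0.81234895] [0.62090834 0.211621   0.08882925]
[252.60929624 233.55509417]
```

View pics/s1.png

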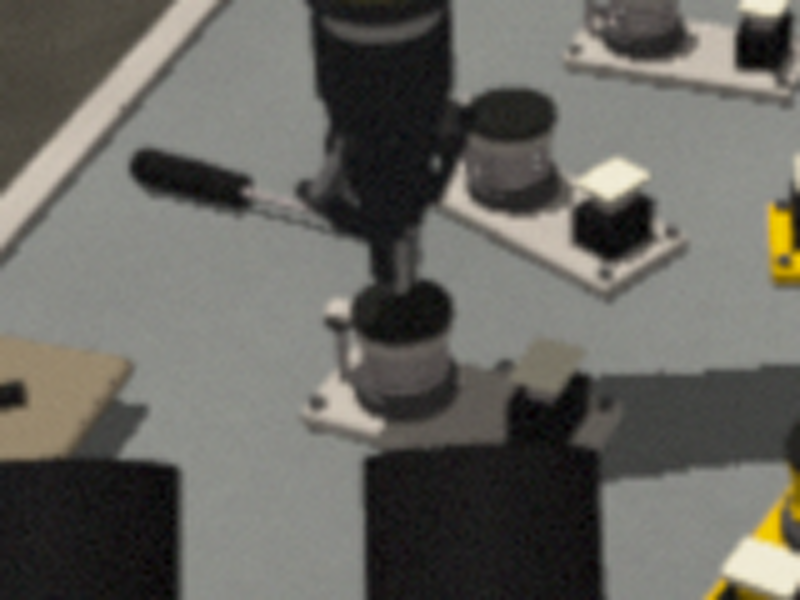

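The closed fingertips are above the left pad, with the tip at about (400,290) over the pad centre at (402,308). I'll press in small steps.

```bash
python3 -m crank '[{"rx":0,"ry":0,"rz":0,"tx":0,"ty":0,"tz":0.5,"claw":0},{"rx":0,"ry":0,"rz":0,"tx":0,"ty":0,"tz":0.5,"claw":0},{"rx":0,"ry":0,"rz":0,"tx":0,"ty":0,"tz":0,"claw":0},{"rx":0,"ry":0,"rz":0,"tx":0,"ty":0,"tz":0,"claw":0}]'
python3 -m crank '[{"rx":0,"ry":0,"rz":0,"tx":0,"ty":0,"tz":0.3,"claw":0},{"rx":0,"ry":0,"rz":0,"tx":0,"ty":0,"tz":0.2,"claw":0},{"rx":0,"ry":0,"rz":0,"tx":0,"ty":0,"tz":0,"claw":0},{"rx":0,"ry":0,"rz":0,"tx":0,"ty":0,"tz":0,"claw":0}]'
```

```text
clock: 3.02
tcp_pos: [0.6197, 0.2107, 0.0761]
eef_rot: [-0.595, -3.085, 0.0]
contact_force: [0.3, 0.2, 0.0]
opening: -0.0002
grasp_force: 0.0
clock: 3.52
tcp_pos: [0.62, 0.2109, 0.0715]
eef_rot: [0.594, 3.084, 0.001]
contact_force: [0.7, -0.3, 1.8]
opening: -0.0002
grasp_force: 0.8
```

```bash
python3 -m crank '[{"rx":0,"ry":0,"rz":0,"tx":0,"ty":0,"tz":0.2,"claw":0},{"rx":0,"ry":0,"rz":0,"tx":0,"ty":0,"tz":0.2,"claw":0},{"rx":0,"ry":0,"rz":0,"tx":0,"ty":0,"tz":0,"claw":0},{"rx":0,"ry":0,"rz":0,"tx":0,"ty":0,"tz":0,"claw":0}]'
python3 -m crank '[{"rx":0,"ry":0,"rz":0,"tx":0,"ty":0,"tz":0.2,"claw":0},{"rx":0,"ry":0,"rz":0,"tx":0,"ty":0,"tz":0.1,"claw":0},{"rx":0,"ry":0,"rz":0,"tx":0,"ty":0,"tz":0,"claw":0},{"rx":0,"ry":0,"rz":0,"tx":0,"ty":0,"tz":0,"claw":0},{"rx":0,"ry":0,"rz":0,"tx":0,"ty":0,"tz":0,"claw":0}]'
python3 -m crank '[{"rx":0,"ry":0,"rz":0,"tx":0,"ty":0,"tz":0,"claw":0}]'
```

```text
clock: 4.03
tcp_pos: [0.62, 0.2109, 0.0675]
eef_rot: [0.595, 3.084, 0.0]
contact_force: [1.3, 0.9, 5.2]
opening: -0.0001
grasp_force: 2.0
clock: 4.65
tcp_pos: [0.62, 0.2108, 0.0646]
eef_rot: [0.594, 3.084, 0.001]
contact_force: [0.1, 0.1, 5.9]
opening: 0.0001
grasp_force: 2.9
clock: 4.78
tcp_pos: [0.62, 0.2108, 0.0646]
eef_rot: [0.594, 3.084, 0.001]
contact_force: [1.4, -0.1, 5.5]
opening: -0.0004
grasp_force: 2.9
```

```bash
python3 -m crank '[{"rx":0,"ry":0,"rz":0,"tx":0,"ty":0,"tz":0.05,"claw":0},{"rx":0,"ry":0,"rz":0,"tx":0,"ty":0,"tz":0,"claw":0},{"rx":0,"ry":0,"rz":0,"tx":0,"ty":0,"tz":0,"claw":0}]'
python3 -m crank '[{"rx":0,"ry":0,"rz":0,"tx":0,"ty":0,"tz":-0.5,"claw":0},{"rx":0,"ry":0,"rz":0,"tx":0,"ty":0,"tz":-0.8,"claw":0},{"rx":0,"ry":0,"rz":0,"tx":0,"ty":0,"tz":-4,"claw":0},{"rx":0,"ry":0,"rz":0,"tx":0,"ty":0,"tz":-3,"claw":0},{"rx":0,"ry":0,"rz":0,"tx":0,"ty":0,"tz":0,"claw":0},{"rx":0,"ry":0,"rz":0,"tx":0,"ty":0,"tz":0,"claw":0}]'
python3 - <<'E'
from plan import *
print(to("padM"))
E
```

```text
clock: 5.15
tcp_pos: [0.62, 0.2108, 0.0641]
eef_rot: [0.595, 3.084, 0.0]
contact_force: [1.0, -0.7, 6.3]
opening: 0.0
grasp_force: 3.0
clock: 5.9
tcp_pos: [0.6188, 0.2104, 0.146]
eef_rot: [-0.594, -3.083, 0.002]
contact_force: [0.4, -1.0, -0.6]
opening: -0.0001
grasp_force: 0.0
('padM', array([ -8.67, -20.25,   7.22]))
```

```bash
python3 -m crank '[{"rx":0,"ry":0,"rz":0,"tx":-2.17,"ty":-5.05,"tz":0,"claw":0},{"rx":0,"ry":0,"rz":0,"tx":-2.17,"ty":-5.05,"tz":0,"claw":0},{"rx":0,"ry":0,"rz":0,"tx":-2.17,"ty":-5.05,"tz":0,"claw":0},{"rx":0,"ry":0,"rz":0,"tx":-2.17,"ty":-5.05,"tz":0,"claw":0},{"rx":0,"ry":0,"rz":0,"tx":0,"ty":0,"tz":0,"claw":0},{"rx":0,"ry":0,"rz":0,"tx":0,"ty":0,"tz":3,"claw":0},{"rx":0,"ry":0,"rz":0,"tx":0,"ty":0,"tz":3.2,"claw":0},{"rx":0,"ry":0,"rz":0,"tx":0,"ty":0,"tz":0,"claw":0},{"rx":0,"ry":0,"rz":0,"tx":0,"ty":0,"tz":0,"claw":0},{"rx":0,"ry":0,"rz":0,"tx":0,"ty":0,"tz":0,"claw":0}]'
python3 - <<'E'
from plan import *
print(to("padM"))
E
```

```text
clock: 7.15
tcp_pos: [0.626, -0.0087, 0.086]
eef_rot: [0.594, 3.083, 0.001]
contact_force: [-0.3, -0.8, -0.6]
opening: 0.0001
grasp_force: 0.0
('padM', array([ 0.14, -0.19,  1.2 ]))
```

```bash
python3 -m crank '[{"rx":0,"ry":0,"rz":0,"tx":0.1,"ty":-0.2,"tz":0.5,"claw":0},{"rx":0,"ry":0,"rz":0,"tx":0,"ty":0,"tz":0.5,"claw":0},{"rx":0,"ry":0,"rz":0,"tx":0,"ty":0,"tz":0.4,"claw":0},{"rx":0,"ry":0,"rz":0,"tx":0,"ty":0,"tz":0,"claw":0},{"rx":0,"ry":0,"rz":0,"tx":0,"ty":0,"tz":0,"claw":0}]'
python3 -m crank '[{"rx":0,"ry":0,"rz":0,"tx":0,"ty":0,"tz":0.2,"claw":0},{"rx":0,"ry":0,"rz":0,"tx":0,"ty":0,"tz":0.2,"claw":0},{"rx":0,"ry":0,"rz":0,"tx":0,"ty":0,"tz":0,"claw":0},{"rx":0,"ry":0,"rz":0,"tx":0,"ty":0,"tz":0,"claw":0}]'
```

```text
clock: 7.78
tcp_pos: [0.6235, -0.0106, 0.0708]
eef_rot: [-0.595, -3.085, 0.0]
contact_force: [-0.4, -0.2, 1.0]
opening: -0.0001
grasp_force: 0.5
clock: 8.28
tcp_pos: [0.6236, -0.0106, 0.0668]
eef_rot: [0.595, 3.085, -0.0]
contact_force: [-0.2, -0.5, 2.1]
opening: -0.0003
grasp_force: 1.1
```

```bash
python3 -m crank '[{"rx":0,"ry":0,"rz":0,"tx":0,"ty":0,"tz":0.15,"claw":0},{"rx":0,"ry":0,"rz":0,"tx":0,"ty":0,"tz":0.12,"claw":0},{"rx":0,"ry":0,"rz":0,"tx":0,"ty":0,"tz":0,"claw":0},{"rx":0,"ry":0,"rz":0,"tx":0,"ty":0,"tz":0,"claw":0},{"rx":0,"ry":0,"rz":0,"tx":0,"ty":0,"tz":0,"claw":0}]'
python3 -m crank '[{"rx":0,"ry":0,"rz":0,"tx":0,"ty":0,"tz":-0.5,"claw":0},{"rx":0,"ry":0,"rz":0,"tx":0,"ty":0,"tz":-0.8,"claw":0},{"rx":0,"ry":0,"rz":0,"tx":0,"ty":0,"tz":-4,"claw":0},{"rx":0,"ry":0,"rz":0,"tx":0,"ty":0,"tz":-3,"claw":0},{"rx":0,"ry":0,"rz":0,"tx":0,"ty":0,"tz":0,"claw":0},{"rx":0,"ry":0,"rz":0,"tx":0,"ty":0,"tz":0,"claw":0}]'
python3 - <<'E'
from plan import *
print(to("padR"))
E
```

```text
clock: 8.9
tcp_pos: [0.6236, -0.0106, 0.0641]
eef_rot: [0.595, 3.085, -0.0]
contact_force: [-0.4, -0.4, 3.0]
opening: 0.0
grasp_force: 1.5
clock: 9.65
tcp_pos: [0.623, -0.0104, 0.1468]
eef_rot: [-0.594, -3.084, 0.0]
contact_force: [-1.4, -0.9, 0.7]
opening: -0.0004
grasp_force: 0.0
('padR', array([ -5.15, -21.2 ,   7.28]))
```

M takes about 3 N at 10 mm, against about 6 N for L. Next is R.

```bash
python3 -m crank '[{"rx":0,"ry":0,"rz":0,"tx":-1.29,"ty":-5.3,"tz":0,"claw":0},{"rx":0,"ry":0,"rz":0,"tx":-1.29,"ty":-5.3,"tz":0,"claw":0},{"rx":0,"ry":0,"rz":0,"tx":-1.29,"ty":-5.3,"tz":0,"claw":0},{"rx":0,"ry":0,"rz":0,"tx":-1.29,"ty":-5.3,"tz":0,"claw":0},{"rx":0,"ry":0,"rz":0,"tx":0,"ty":0,"tz":0,"claw":0},{"rx":0,"ry":0,"rz":0,"tx":0,"ty":0,"tz":3,"claw":0},{"rx":0,"ry":0,"rz":0,"tx":0,"ty":0,"tz":3.2,"claw":0},{"rx":0,"ry":0,"rz":0,"tx":0,"ty":0,"tz":0,"claw":0},{"rx":0,"ry":0,"rz":0,"tx":0,"ty":0,"tz":0,"claw":0},{"rx":0,"ry":0,"rz":0,"tx":0,"ty":0,"tz":0,"claw":0}]'
python3 - <<'E'
from plan import *
print(to("padR"))
E
```

```text
clock: 10.9
tcp_pos: [0.5935, -0.2265, 0.0864]
eef_rot: [0.594, 3.083, -0.0]
contact_force: [0.5, -0.5, 0.3]
opening: -0.0001
grasp_force: 0.0
('padR', array([ 0.15, -0.05,  1.24]))
```

```bash
python3 -m crank '[{"rx":0,"ry":0,"rz":0,"tx":0.1,"ty":0,"tz":0.5,"claw":0},{"rx":0,"ry":0,"rz":0,"tx":0,"ty":0,"tz":0.5,"claw":0},{"rx":0,"ry":0,"rz":0,"tx":0,"ty":0,"tz":0.4,"claw":0},{"rx":0,"ry":0,"rz":0,"tx":0,"ty":0,"tz":0,"claw":0},{"rx":0,"ry":0,"rz":0,"tx":0,"ty":0,"tz":0,"claw":0}]'
python3 -m crank '[{"rx":0,"ry":0,"rz":0,"tx":0,"ty":0,"tz":0.2,"claw":0},{"rx":0,"ry":0,"rz":0,"tx":0,"ty":0,"tz":0.2,"claw":0},{"rx":0,"ry":0,"rz":0,"tx":0,"ty":0,"tz":0,"claw":0},{"rx":0,"ry":0,"rz":0,"tx":0,"ty":0,"tz":0,"claw":0}]'
```

```text
clock: 11.52
tcp_pos: [0.5917, -0.2262, 0.0713]
eef_rot: [-0.595, -3.085, 0.0]
contact_force: [-0.5, 0.6, 3.6]
opening: -0.0002
grasp_force: 1.7
clock: 12.02
tcp_pos: [0.5918, -0.2262, 0.0676]
eef_rot: [0.595, 3.084, -0.0]
contact_force: [-2.1, 1.3, 7.8]
opening: -0.0001
grasp_force: 3.9
```

```bash
python3 -m crank '[{"rx":0,"ry":0,"rz":0,"tx":0,"ty":0,"tz":0.2,"claw":0},{"rx":0,"ry":0,"rz":0,"tx":0,"ty":0,"tz":0.19,"claw":0},{"rx":0,"ry":0,"rz":0,"tx":0,"ty":0,"tz":0,"claw":0},{"rx":0,"ry":0,"rz":0,"tx":0,"ty":0,"tz":0,"claw":0},{"rx":0,"ry":0,"rz":0,"tx":0,"ty":0,"tz":0,"claw":0}]'
python3 -m crank '[{"rx":0,"ry":0,"rz":0,"tx":0,"ty":0,"tz":-0.5,"claw":0},{"rx":0,"ry":0,"rz":0,"tx":0,"ty":0,"tz":-0.8,"claw":0},{"rx":0,"ry":0,"rz":0,"tx":0,"ty":0,"tz":-4,"claw":0},{"rx":0,"ry":0,"rz":0,"tx":0,"ty":0,"tz":-3,"claw":0},{"rx":0,"ry":0,"rz":0,"tx":0,"ty":0,"tz":0,"claw":0},{"rx":0,"ry":0,"rz":0,"tx":0,"ty":0,"tz":0,"claw":0}]'
python3 - <<'E'
from plan import *
print(to("tagM"))
im=get_image("side");u,v=proj(im,PT["padM"]).astype(int);print(u,v)
cv2.imwrite("pics/s2.png",cv2.resize(im["frame"][150:270,210:370],None,fx=5,fy=5,interpolation=cv2.INTER_CUBIC))
E
```

```text
clock: 12.65
tcp_pos: [0.5917, -0.2262, 0.0643]
eef_rot: [0.595, 3.084, -0.0]
contact_force: [-3.6, 1.3, 12.0]
opening: -0.0
grasp_force: 5.9
clock: 13.4
tcp_pos: [0.5913, -0.226, 0.1455]
eef_rot: [-0.594, -3.084, -0.0]
contact_force: [-1.4, 0.1, -0.6]
opening: -0.0
grasp_force: 0.0
('tagM', array([13.96, 21.99,  8.46]))
274 194
```

View pics/s2.png

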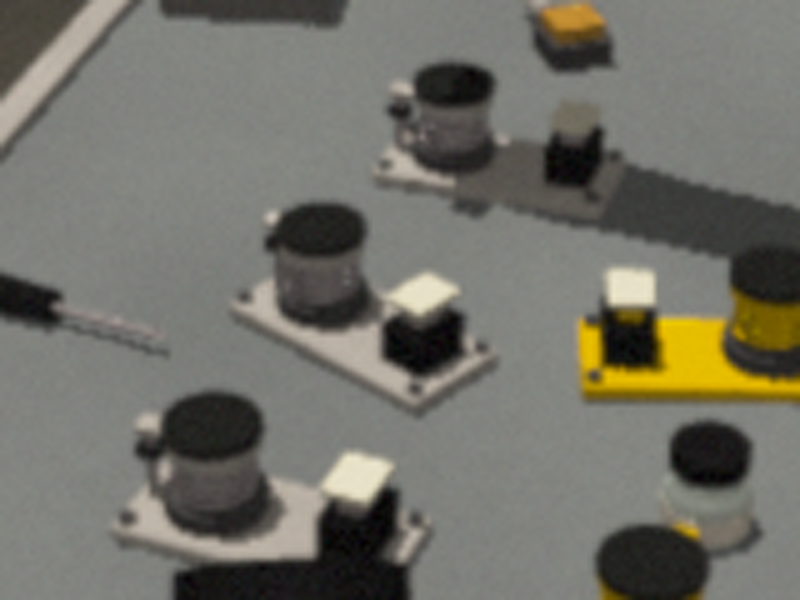

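The side view shows all three rings pushed down, for example at crop (148,445) and (403,125). All tags are still up and nothing has moved. The forces at 10 mm were about 6 N (L), 3 N (M) and 12 N (R), so M is softest and I'll push its tag.

```bash
python3 -m crank '[{"rx":0,"ry":0,"rz":0,"tx":2.79,"ty":4.4,"tz":0,"claw":0},{"rx":0,"ry":0,"rz":0,"tx":2.79,"ty":4.4,"tz":0,"claw":0},{"rx":0,"ry":0,"rz":0,"tx":2.79,"ty":4.4,"tz":0,"claw":0},{"rx":0,"ry":0,"rz":0,"tx":2.79,"ty":4.4,"tz":0,"claw":0},{"rx":0,"ry":0,"rz":0,"tx":2.79,"ty":4.4,"tz":0,"claw":0},{"rx":0,"ry":0,"rz":0,"tx":0,"ty":0,"tz":0,"claw":0},{"rx":0,"ry":0,"rz":0,"tx":0,"ty":0,"tz":4,"claw":0},{"rx":0,"ry":0,"rz":0,"tx":0,"ty":0,"tz":3.4,"claw":0},{"rx":0,"ry":0,"rz":0,"tx":0,"ty":0,"tz":0,"claw":0},{"rx":0,"ry":0,"rz":0,"tx":0,"ty":0,"tz":0,"claw":0},{"rx":0,"ry":0,"rz":0,"tx":0,"ty":0,"tz":0,"claw":0},{"rx":0,"ry":0,"rz":0,"tx":0,"ty":0,"tz":0,"claw":0}]'
python3 - <<'E'
from plan import *
print(to("tagM"))
E
```

```text
clock: 14.95
tcp_pos: [0.5446, 0.0298, 0.0732]
eef_rot: [0.595, 3.083, 0.001]
contact_force: [0.2, -0.4, -0.4]
opening: 0.0002
grasp_force: 0.0
('tagM', array([ 0.12, -0.03,  1.22]))
```

```bash
python3 -m crank '[{"rx":0,"ry":0,"rz":0,"tx":0.1,"ty":0,"tz":0.5,"claw":0},{"rx":0,"ry":0,"rz":0,"tx":0,"ty":0,"tz":0.5,"claw":0},{"rx":0,"ry":0,"rz":0,"tx":0,"ty":0,"tz":0.4,"claw":0},{"rx":0,"ry":0,"rz":0,"tx":0,"ty":0,"tz":0.3,"claw":0},{"rx":0,"ry":0,"rz":0,"tx":0,"ty":0,"tz":0,"claw":0},{"rx":0,"ry":0,"rz":0,"tx":0,"ty":0,"tz":0,"claw":0}]'
python3 -m crank '[{"rx":0,"ry":0,"rz":0,"tx":0,"ty":0,"tz":0.2,"claw":0},{"rx":0,"ry":0,"rz":0,"tx":0,"ty":0,"tz":0.2,"claw":0},{"rx":0,"ry":0,"rz":0,"tx":0,"ty":0,"tz":0.1,"claw":0},{"rx":0,"ry":0,"rz":0,"tx":0,"ty":0,"tz":0,"claw":0},{"rx":0,"ry":0,"rz":0,"tx":0,"ty":0,"tz":0,"claw":0}]'
```

```text
clock: 15.7
tcp_pos: [0.5431, 0.0303, 0.055]
eef_rot: [-0.595, -3.085, 0.0]
contact_force: [-0.2, -0.2, 0.7]
opening: -0.0
grasp_force: 0.0
clock: 16.32
tcp_pos: [0.5432, 0.0303, 0.0501]
eef_rot: [0.595, 3.085, 0.0]
contact_force: [1.0, 0.3, 1.9]
opening: -0.0
grasp_force: 0.8
```

```bash
python3 -m crank '[{"rx":0,"ry":0,"rz":0,"tx":0,"ty":0,"tz":0.1,"claw":0},{"rx":0,"ry":0,"rz":0,"tx":0,"ty":0,"tz":0.1,"claw":0},{"rx":0,"ry":0,"rz":0,"tx":0,"ty":0,"tz":0.1,"claw":0},{"rx":0,"ry":0,"rz":0,"tx":0,"ty":0,"tz":0,"claw":0},{"rx":0,"ry":0,"rz":0,"tx":0,"ty":0,"tz":0,"claw":0}]'
```

```text
clock: 16.95
tcp_pos: [0.5432, 0.0303, 0.0479]
eef_rot: [0.594, 3.084, 0.0]
contact_force: [-2.7, 0.2, 10.9]
opening: -0.0002
grasp_force: 5.3
```

```bash
python3 -m crank '[{"rx":0,"ry":0,"rz":0,"tx":0,"ty":0,"tz":0.1,"claw":0},{"rx":0,"ry":0,"rz":0,"tx":0,"ty":0,"tz":0.1,"claw":0},{"rx":0,"ry":0,"rz":0,"tx":0,"ty":0,"tz":0,"claw":0},{"rx":0,"ry":0,"rz":0,"tx":0,"ty":0,"tz":0,"claw":0}]'
python3 -m crank '[{"rx":0,"ry":0,"rz":0,"tx":0,"ty":0,"tz":-0.5,"claw":0},{"rx":0,"ry":0,"rz":0,"tx":0,"ty":0,"tz":-1,"claw":0},{"rx":0,"ry":0,"rz":0,"tx":0,"ty":0,"tz":-5,"claw":0},{"rx":0,"ry":0,"rz":0,"tx":0,"ty":0,"tz":-5,"claw":0},{"rx":0,"ry":0,"rz":0,"tx":0,"ty":0,"tz":-5,"claw":0},{"rx":0,"ry":0,"rz":0,"tx":4,"ty":4,"tz":0,"claw":0},{"rx":0,"ry":0,"rz":0,"tx":4,"ty":4,"tz":0,"claw":0},{"rx":0,"ry":0,"rz":0,"tx":4,"ty":4,"tz":0,"claw":0},{"rx":0,"ry":0,"rz":0,"tx":4,"ty":4,"tz":0,"claw":0},{"rx":0,"ry":0,"rz":0,"tx":4,"ty":4,"tz":0,"claw":0},{"rx":0,"ry":0,"rz":0,"tx":0,"ty":0,"tz":0,"claw":0},{"rx":0,"ry":0,"rz":0,"tx":0,"ty":0,"tz":0,"claw":0}]'
python3 - <<'E'
from plan import *
im=get_image("side")
cv2.imwrite("pics/s3.png",cv2.resize(im["frame"][150:270,210:370],None,fx=5,fy=5,interpolation=cv2.INTER_CUBIC))
im=get_image("top")
cv2.imwrite("pics/t3.png",im["frame"])
E
```

```text
clock: 17.45
tcp_pos: [0.5432, 0.0303, 0.0468]
eef_rot: [0.594, 3.084, 0.0]
contact_force: [-5.0, -0.6, 20.8]
opening: 0.0002
grasp_force: 10.2
clock: 18.95
tcp_pos: [0.4318, 0.2897, 0.2101]
eef_rot: [-0.594, -3.085, 0.002]
contact_force: [0.6, -0.0, -0.0]
opening: 0.0
grasp_force: 0.0
```

View pics/s3.png

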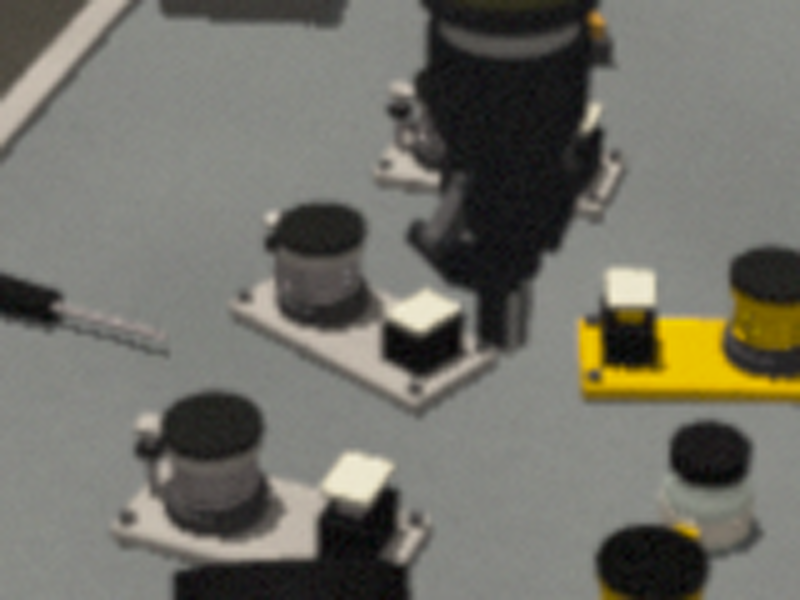

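View pics/t3.png

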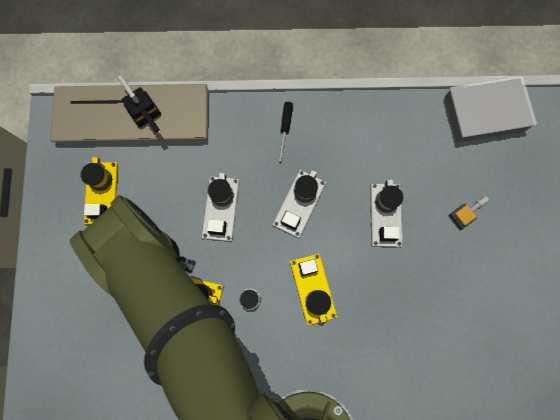

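The side view shows the middle mount's tag at (423,315), flat on its holder, with the left tag still up at (358,480). The top view shows the mounts and bystanders where they were, and the arm clear of everything.

```bash
python3 -c "
from station import *
print(hand_in())"
```

```text
the job is handed in; nothing more can be done
None
```

I pressed all three pads about 10 mm (roughly 6, 3 and 12 N for left, middle and right), pushed the tag of the softest mount (the middle one) down to its stop, left the other two tags up, and handed the job in at about 19 s.

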